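Square two phones into the vacuum bed's corner and pull the vacuum on

TASK

Two phones lie loosely on the vacuum bed. First push one of them snugly into the corner of the two fences, then push the other up tight beside it, against the far fence and the first phone's long side; then pull the black mushroom knob on the front panel out until the vacuum is on, and let go so that it rests out. Leave the other things on the bench and the machine where they are.

Things in the scene. Friction and masses are not known exactly. Their poses are not given: they have to be found in the camera images.
- vacuum_bed: Fixed vacuum bed for phone repair: grey cabinet, bare aluminium bed on top, sloped mid-grey control panel at its front (towards the robot). Origin at bench height under the bed; x from the panel to the far side, y left, z up. In this frame, mm: bed top z = 90, x -96 to 85, y -131 to 125; cabinet round it 8 lower, x to 125, y -175 to 175; panel 25 deg from level, from x -95, z 82 down to x -167, z 48.
- fence_corner (a point): Inner corner of the two steel fences at the height of the bed's top; axes as vacuum_bed (bed towards -x and -y; at x 85, y 125, z 90 mm in its frame). Fences are 10 mm high, 8 mm thick, fixed. Far fence: inner face in the plane x = 0 here, along the bed's whole width (y 0 to -256 mm). Side fence, on the left: inner face in the plane y = 0 here, from x 0 to -170 mm.
- phone_long: The longer phone, 131 mm long (its x) x 64 mm wide (its y) x 8 mm thick, 110 to 200 g, lying screen up on the bed, free to slide, within 0.16 rad of lengthways to the bed's x. Origin: centre of its underside; z up.
- phone_short: The shorter phone, 123 mm long (its x) x 58 mm wide (its y) x 8 mm thick, 85 to 155 g, lying like the other, beside it. Either may be the one nearer the side fence; at mid-length about 55 mm or more is left between their long edges. Origin: centre of its underside; z up.
- pull_knob (a joint): How far the vacuum valve's knob is pulled out, in m: 0 = in (off), 0.010 = fully out (on). Over-centre spring: holding it takes about 7 N at first, less and less to nothing at 5 mm; beyond that it springs out to its stop at 10 mm and stays when let go. Pushing with more than about 7 N sends it back in.
- knob_head (a point): Centre of the head of the black mushroom knob, on the panel's right-hand part (gauge and low dial are farther left). Head 32 mm across, round wall 13 mm high, on a 12 mm stem; with the knob in, this point is 28.5 mm off the panel, the head's underside 18 mm. z: pull direction, square to the panel, 25 deg from vertical, leaning to the robot; y: along the panel to the left. Moves with the knob.
- tweezers: steel tweezers, 122 mm long, 6 mm high, lying on the cabinet's rear ledge behind the far fence. Bystander; origin at its underside, mid-length.
- suction_cup: small rubber suction cup, 32 mm across, 35 mm high, standing on the cabinet's ledge outside the side fence. Bystander; origin at its underside, centre.
- screwdriver: black-handled screwdriver, 150 mm, lying on the bench to the right of the vacuum bed. Bystander; origin at its underside, mid-length.
- toothbrush: toothbrush, 160 mm, lying on the bench to the left, a little nearer the robot than the vacuum bed. Bystander; origin at its underside, mid-length.
- flux_jar: white jar with black lid, 42 mm across, 36 mm high, on the bench to the left of the vacuum bed. Bystander; origin at its underside, centre.
- cleaner_bottle: white bottle, 56 mm across, 150 mm high, on the bench to the right of the vacuum bed. Bystander; origin at its underside, centre.
- screw_dish: steel dish, 80 mm across, 24 mm high, on the bench to the right, beside the front of the vacuum bed. Bystander; origin at its underside, centre.
- multimeter: yellow multimeter, 150 x 72 x 43 mm, lying on the bench to the left of the vacuum bed. Bystander; origin at its underside, mid-length.
Not all that is in view belongs to the job. What is shaped like the phone_long but blue or brown is not meant.

How it is judged:
On the way, in this order (a step that is already met when the one before it is completed fails the run):
1. one phone lies snug in the corner, against both fences (((z of phone_long in the frame of vacuum_bed between 0.087 and 0.093 m and angle between phone_long's own z axis and vertical below 0.03 rad and angle between the x axis of phone_long and the x axis of vacuum_bed, either way round below 0.03 rad and x of phone_long in the frame of vacuum_bed between 0.017 and 0.022 m and y of phone_long in the frame of vacuum_bed between 0.0905 and 0.0955 m) or (z of phone_short in the frame of vacuum_bed between 0.087 and 0.093 m and angle between phone_short's own z axis and vertical below 0.03 rad and angle between the x axis of phone_short and the x axis of vacuum_bed, either way round below 0.03 rad and x of phone_short in the frame of vacuum_bed between 0.021 and 0.026 m and y of phone_short in the frame of vacuum_bed between 0.0935 and 0.0985 m))), for 0.2 s.
2. the other phone lies tight beside it, against the far fence and the first phone's long side (((z of phone_long in the frame of vacuum_bed between 0.087 and 0.093 m and angle between each of phone_long, phone_short's own z axis and vertical below 0.03 rad and angle between the x axis of each of phone_long, phone_short and the x axis of vacuum_bed, either way round below 0.03 rad and x of phone_long in the frame of vacuum_bed between 0.017 and 0.022 m and y of phone_long in the frame of vacuum_bed between 0.0905 and 0.0955 m and z of phone_short in the frame of vacuum_bed between 0.087 and 0.093 m and x of phone_short in the frame of vacuum_bed between 0.021 and 0.026 m and y of phone_short in the frame of vacuum_bed between 0.0275 and 0.0345 m) or (z of phone_short in the frame of vacuum_bed between 0.087 and 0.093 m and angle between each of phone_short, phone_long's own z axis and vertical below 0.03 rad and angle between the x axis of each of phone_short, phone_long and the x axis of vacuum_bed, either way round below 0.03 rad and x of phone_short in the frame of vacuum_bed between 0.021 and 0.026 m and y of phone_short in the frame of vacuum_bed between 0.0935 and 0.0985 m and z of phone_long in the frame of vacuum_bed between 0.087 and 0.093 m and x of phone_long in the frame of vacuum_bed between 0.017 and 0.022 m and y of phone_long in the frame of vacuum_bed between 0.0305 and 0.0375 m))), for 0.2 s.
3. the knob is pulled out: vacuum on (value of joint pull_knob above 0.007 m), for 0.2 s.
At the end, for the whole second after the job is handed in: Both phones flat and still on the bed, square to it (0.03 rad), within 2.5 mm of the far fence; either one within 2.5 mm of the side fence, the other beside it (at most 4.5 mm of gaps in all between side fence and phones); the knob rests at least 7 mm out (((z of phone_long in the frame of vacuum_bed between 0.087 and 0.093 m and angle between each of phone_long, phone_short's own z axis and vertical below 0.03 rad and angle between the x axis of each of phone_long, phone_short and the x axis of vacuum_bed, either way round below 0.03 rad and x of phone_long in the frame of vacuum_bed between 0.017 and 0.022 m and y of phone_long in the frame of vacuum_bed between 0.0905 and 0.0955 m and z of phone_short in the frame of vacuum_bed between 0.087 and 0.093 m and x of phone_short in the frame of vacuum_bed between 0.021 and 0.026 m and y of phone_short in the frame of vacuum_bed between 0.0275 and 0.0345 m) or (z of phone_short in the frame of vacuum_bed between 0.087 and 0.093 m and angle between each of phone_short, phone_long's own z axis and vertical below 0.03 rad and angle between the x axis of each of phone_short, phone_long and the x axis of vacuum_bed, either way round below 0.03 rad and x of phone_short in the frame of vacuum_bed between 0.021 and 0.026 m and y of phone_short in the frame of vacuum_bed between 0.0935 and 0.0985 m and z of phone_long in the frame of vacuum_bed between 0.087 and 0.093 m and x of phone_long in the frame of vacuum_bed between 0.017 and 0.022 m and y of phone_long in the frame of vacuum_bed between 0.0305 and 0.0375 m)) and value of joint pull_knob above 0.007 m and linear speed of each of phone_long, phone_short below 0.01 m/s); the robot touches nothing.
It fails at once if a bystander is moved more than 30 mm (distance of any of tweezers, suction_cup, screwdriver, toothbrush, flux_jar, cleaner_bottle, screw_dish, multimeter from where it was at the start of the episode above 0.03 m).
It also fails if it takes over 58 s, if anything falls off the work surface, if the arm or the gripper's body presses on something with over 40 N, if the wrist force passes 120 N, or if a joint passes its speed limit or range.

ROBOT

A 6-joint arm with a two-finger parallel gripper is mounted at the origin on the work surface. World frame = base frame: x ahead of the robot, y to its left, z up, the work surface at z = 0. Lengths are in m, angles in rad, forces in N, time in s.
With the tool pointing down it reaches from about 0.35 to 0.725 m from the base axis. Payload 4.3 kg.
Tool frame: the origin (TCP) lies midway between the tips of the shut fingers; the grasp point (between the pads) lies 19 mm behind it; z points along the fingers, y is the line along which they close (so a half turn about z gives the same grasp; the last joint's range is limited). The gripper opens to 85 mm and grips with 20 to 120 N. Pads are 22 mm wide; open, the fingers measure 114 mm over their backs; the gripper's body (76 mm by 85 mm) begins 54 mm behind the grasp point. The pads swing forward as they close: fully open they stand 13 mm farther back than shut.
Start: joints at [-1.307, 0.377, 0.081, 1.274, 0, 1.46], TCP at [0.21, -0.535, 0.231] pointing down, gripper open.
Joint ranges: [-2.72, 2.72], [-0.84, 1.66], [-1.02, 1.22], [-1.77, 2.12], [-1.37, 1.28], [-3.14, 3.14]. Speed limits (rad/s): [2.57, 2.57, 3.14, 3.14, 3.14, 3.14].

INTERFACE

Orientations are given as a unit quaternion [x, y, z, w].
In Python, from bench import monitor, cams, sign_off gives the robot as it stands.
- The arm moves only by the shell command python3 -m handwheel 'ROWS' [FORCE]. ROWS is JSON, a list of rows, each a list of 5 numbers: the opening, from 0 (shut) to 1 (fully open), then the shift along the world's x, y, z normalised to -1 to 1, where 1 is 150 mm, then the turn about the world's z normalised to -1 to 1, where 1 is pi rad. A call has 1 to 5 rows; each row is the pose to reach, as a shift and turn from the pose commanded when the call began, turning the shorter way round; what a row does not reach only later rows make up. A row lasts 1/10 s, in which the tool goes at most 50 mm and 8.59 degrees, less where a joint would pass 70% of its speed; a pose out of reach is approached as far as the arm can. A call with a number of a shift or a turn outside -1 to 1 is refused whole. A call with a gripper value outside its range is refused whole. The fingers move at their own pace and stop on an object; FORCE is the grip in N (left out, the last holds). Time passes only in rows, so rows that repeat a pose let the fingers close. It gives the time, the measured TCP pose, the force, the opening and the grip force at its end, in the units of the state.
- monitor.read_state(): the state, without advancing time (a new reading comes with each control period).
- cams.get_image(name): name is "side" or "top"; returns the picture (384x512x3 uint8, blue, green, red); there is no depth.
- cams.calibration(name): a dict with "intrinsics" (3x3 intrinsics, pixels), "D" ([k1, k2, p1, p2, k3] as OpenCV has them; the pictures are not rectified), "T" (4x4, takes a point from camera to world coordinates). Camera axes: x right, y down, z forward; pixel columns grow to the right and rows downward; lengths in m; the calibration is good to about 2 mm. A picture is of the moment at which its call begins. calibration takes no time and is no camera call.
- sign_off(): hands the job in; it is judged then, once.
The state is a dict: "t": time; "joint_pos": joint angles; "qd": joint speeds; "joint_torque": joint torques, N m; "tool_pos": TCP position; "eef_rot": TCP orientation; "wrist_force": force on the tool from outside, world axes, zero at the start; "ft_torque": the same for the moment, N m; "gripper_width": finger opening in m; "finger_force": force on a finger pad.
Only numpy, scipy, OpenCV 4.12 (cv2) and the standard library are available. Lean on these libraries where they do the work, as an engineer would, in place of code of your own. Each camera call takes 0.05 s, during which the arm holds its last target. There are 200 camera calls.

## Working session

There is one attempt and no reset: what is moved stays moved. The work goes in short steps, Python scripts to look and compute and a shell command to move; the robot and the scene stay as the last step left them, time stands still between calls to the robot, and variables do not carry over. Pictures are saved under pics/ and viewed, at most 10 in all, crops included, and the job is handed in when it is done.

```bash
ls; mkdir -p pics
python3 - <<'E'
from bench import monitor,cams
import cv2
for n in("top","side"):
    im=cams.get_image(n);cv2.imwrite(f"pics/{n}0.png",im)
    c=cams.calibration(n);print(n,c)
print(monitor.read_state())
E
```

```text
pics
top {'intrinsics': array([[410.67908511,   0.        , 259.50415989],
       [  0.        , 410.67908511, 186.78159668],
       [  0.        ,   0.        ,   1.        ]]), 'D': array([0.0368442, 0.       , 0.       , 0.       , 0.       ]), 'T': array([[ 0.01834125, -0.99544461,  0.09356084,  0.40718174],
       [-0.99969368, -0.0198135 , -0.01483117,  0.03267317],
       [ 0.01661738, -0.09326015, -0.99550309,  1.32208357],
       [ 0.        ,  0.        ,  0.        ,  1.        ]])}
side {'intrinsics': array([[426.42396485,   0.        , 253.24469296],
       [  0.        , 426.42396485, 191.79651182],
       [  0.        ,   0.        ,   1.        ]]), 'D': array([-0.09708737,  0.        ,  0.        ,  0.        ,  0.        ]), 'T': array([[-9.14625482e-01, -2.12472538e-01,  3.43970419e-01,
         1.51950893e-01],
       [-4.04301662e-01,  4.81982640e-01, -7.77324192e-01,
         8.42978047e-01],
       [-6.27726494e-04, -8.50028326e-01, -5.26736605e-01,
         6.47945262e-01],
       [ 0.00000000e+00,  0.00000000e+00,  0.00000000e+00,
         1.00000000e+00]])}
{'t': 0.1, 'joint_pos': array([-1.30729730e+00,  3.77974479e-01,  7.98251203e-02,  1.27441099e+00,
        1.29901948e-05,  1.46052886e+00]), 'qd': array([ 7.22689602e-04, -1.62124545e-03,  3.78778315e-03, -4.97118057e-06,
       -1.98411193e-04,  8.57351503e-04]), 'joint_torque': array([ 1.19004198e-03, -4.64692748e+01,  2.70582944e+01,  1.20347663e-02,
       -1.78228197e-04, -4.69593559e-06]), 'tool_pos': array([ 0.20982635, -0.53474565,  0.23048859]), 'eef_rot': array([ 9.82587710e-01,  1.85797238e-01, -6.10338870e-05, -8.79921483e-04]), 'wrist_force': array([ 0.18974709, -0.11573696, -0.0642782 ]), 'ft_torque': array([ 0.02822494,  0.02208614, -0.03235319]), 'finger_force': 0.0, 'gripper_width': 0.0851282223948691}
```

View pics/top0.png

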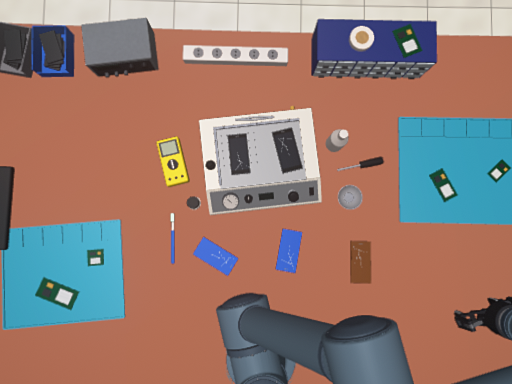

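View pics/side0.png

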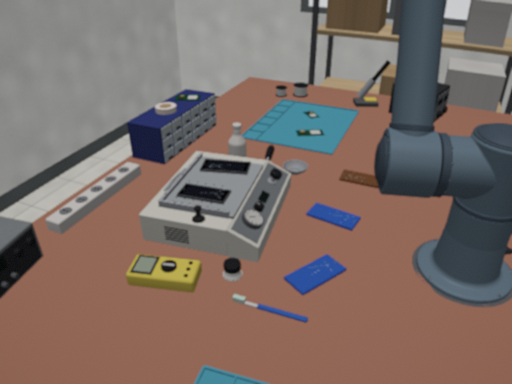

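The top view shows the bed at about (262,155), the phones at (238,153) and (287,150), and the knob at (293,196). The side view shows the bed at (220,190). Next I'll measure the bed and phones from the top view.

```bash
cat > h.py <<'E'
from bench import monitor,cams
import cv2,numpy as np
def ray(n,px):
    c=cams.calibration(n);u=cv2.undistortPoints(np.array(px,float).reshape(-1,1,2),c["intrinsics"],c["D"])[:,0]
    d=np.c_[u,np.ones(len(u))]@c["T"][:3,:3].T
    return c["T"][:3,3],d
def plane(n,px,z):
    o,d=ray(n,px);return o+d*((z-o[2])/d[:,2])[:,None]
def proj(n,P):
    c=cams.calibration(n);M=np.linalg.inv(c["T"])
    return cv2.projectPoints(np.array(P,float).reshape(-1,3),cv2.Rodrigues(M[:3,:3])[0],M[:3,3],c["intrinsics"],c["D"])[0][:,0]
def phones(im):
    "dark rectangles on the bed, top view"
    m=(im.max(2)<62).astype(np.uint8)
    m=cv2.morphologyEx(m,cv2.MORPH_CLOSE,np.ones((5,5)))
    out=[]
    for c in cv2.findContours(m,cv2.RETR_EXTERNAL,cv2.CHAIN_APPROX_NONE)[0]:
        if cv2.contourArea(c)>350:
            (x,y),_,_=cv2.minAreaRect(c)
            if 205<x<320 and 110<y<185:
                w=plane("top",c[:,0],.098)[:,:2]
                r=cv2.minAreaRect((w*1000).astype(np.float32));out.append((r,cv2.boxPoints(r)))
    return out
E
python3 - <<'E'
from h import *
im=cv2.imread("pics/top0.png");s=cv2.imread("pics/side0.png")
for r,b in phones(im): print(r,b.round(1).tolist())
# light-coloured cabinet outline
hsv=cv2.cvtColor(im,cv2.COLOR_BGR2HSV)
m=((hsv[...,1]<60)&(hsv[...,2]>60)).astype(np.uint8);m[:100]=0;m[:,:196]=0;m[:,328:]=0;m[218:]=0
m=cv2.morphologyEx(m,cv2.MORPH_OPEN,np.ones((3,3)))
c=max(cv2.findContours(m,cv2.RETR_EXTERNAL,cv2.CHAIN_APPROX_NONE)[0],key=cv2.contourArea)
print("cab",cv2.boxPoints(cv2.minAreaRect(c)))
a=cv2.resize(im[100:220,190:370],None,fx=4.4,fy=4.4,interpolation=cv2.INTER_CUBIC)
cv2.imwrite("pics/c1.png",a)
cv2.imwrite("pics/c2.png",cv2.resize(s[130:260,135:310],None,fx=4.5,fy=4.5,interpolation=cv2.INTER_CUBIC))
E
```

```text
((635.7056884765625, -66.42649841308594), (124.40953063964844, 57.93046569824219), 15.16997241973877) [[568.0999755859375, -54.70000076293945], [583.2000122070312, -110.69999694824219], [703.2999877929688, -78.0999984741211], [688.2000122070312, -22.200000762939453]]
cab [[198.06096 119.54875]
 [311.76828 106.91463]
 [322.32922 201.9634 ]
 [208.62192 214.59752]]
```

View pics/c1.png

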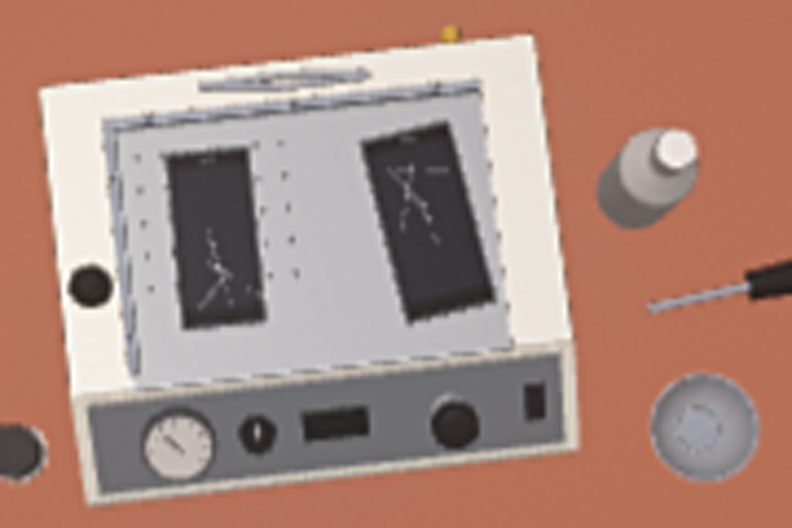

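View pics/c2.png

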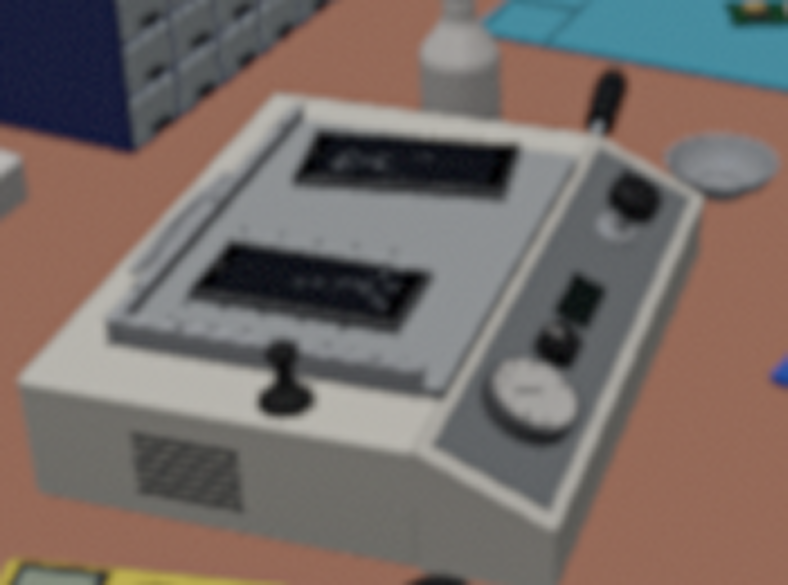

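The zoomed views put the fence corner at about (117,125) in the top crop. The left phone is centred near (215,238), the right phone near (428,222), and the knob near (455,422). The right phone looks larger. Next come the frame fit and the phone poses.

```bash
cat >> h.py <<'E'
def phones(im,bx=None):
    g=cv2.resize(im,None,fx=4,fy=4,interpolation=cv2.INTER_CUBIC).max(2)
    m=(g<105).astype(np.uint8);m=cv2.morphologyEx(m,cv2.MORPH_OPEN,np.ones((9,9)));m=cv2.morphologyEx(m,cv2.MORPH_CLOSE,np.ones((13,13)))
    out=[]
    for c in cv2.findContours(m,cv2.RETR_EXTERNAL,cv2.CHAIN_APPROX_NONE)[0]:
        (x,y),_,_=cv2.minAreaRect(c)
        if cv2.contourArea(c)>5000 and 205<x/4<320 and 110<y/4<182:
            w=plane("top",(c[:,0]+.5)/4-.5,.098)[:,:2]
            r=cv2.minAreaRect((w*1000).astype(np.float32));out.append((r,cv2.boxPoints(r)))
    return out
def bedf(p,B):
    "world xy mm -> bed frame mm"
    o=np.array(B[:2]);c,s=np.cos(B[2]),np.sin(B[2]);return (np.atleast_2d(p)-o)@np.array([[c,-s],[s,c]])
def bedw(p,B):
    c,s=np.cos(B[2]),np.sin(B[2]);return np.atleast_2d(p)@np.array([[c,s],[-s,c]])+np.array(B[:2])
E
python3 - <<'E'
from h import *
im=cv2.imread("pics/top0.png")
h=cv2.cvtColor(cv2.resize(im,None,fx=4,fy=4,interpolation=cv2.INTER_CUBIC),cv2.COLOR_BGR2HSV)
m=((h[...,1]<75)&(h[...,2]>60)).astype(np.uint8);m[:400]=0;m[:,:196*4]=0;m[:,1312:]=0;m[218*4:]=0
m=cv2.morphologyEx(m,cv2.MORPH_OPEN,np.ones((9,9)))
c=max(cv2.findContours(m,cv2.RETR_EXTERNAL,cv2.CHAIN_APPROX_NONE)[0],key=cv2.contourArea)[:,0]
w=plane("top",(c+.5)/4-.5,.082)[:,:2]*1000
k=lambda cx,cy:plane("top",[[190+(cx+.5)/4.4-.5,100+(cy+.5)/4.4-.5]],.082)[0,:2]*1000
FL,FR,NR,NL=k(40,88),k(532,36),k(572,342),k(72,396)
print("FL..",FL,FR,NR,NL,np.linalg.norm(FL-FR),np.linalg.norm(FR-NR))
def fit(a,b):
    t=(b-a)/np.linalg.norm(b-a);n=np.array([-t[1],t[0]]);q=w-a;s=q@t;L=np.linalg.norm(b-a)
    p=w[(abs(q@n)<8)&(s>15)&(s<L-15)].astype(np.float32)
    v=cv2.fitLine(p,cv2.DIST_HUBER,0,.01,.01)[:,0];return v[:2],v[2:],len(p)
X=lambda A,B:A[1]+A[0]*np.linalg.solve(np.c_[A[0],-B[0]],B[1]-A[1])[0]
f,l,r=fit(FL,FR),fit(FL,NL),fit(FR,NR)
a,b=X(f,l),X(f,r);print("far corners",a,b,np.linalg.norm(a-b),[np.degrees(np.arctan2(*v[0][::-1])) for v in(f,l,r)])
d=a-b;yaw=np.arctan2(-d[0],d[1]);mid=(a+b)/2;o=mid-125*np.array([np.cos(yaw),np.sin(yaw)])
B=(o[0],o[1],yaw);print("BED",B)
for r_,bx in phones(im):
    print("phone",r_,"\n bed ctr",bedf(r_[0],B),"corners",bedf(bx,B).round(1).tolist())
k2=lambda cx,cy,z:bedf(plane("top",[[190+(cx+.5)/4.4-.5,100+(cy+.5)/4.4-.5]],z)[0,:2]*1000,B)
print("fence corner(85,125)",k2(117,130,.1),"bed right-near(-96,-131)",k2(512,346,.09))
# knob head by two views
def blob(n,p,R,th):
    i=cv2.resize(cv2.imread(f"pics/{n}0.png"),None,fx=4,fy=4,interpolation=cv2.INTER_CUBIC).max(2);x,y=np.array(p)*4
    q=(i[y-R:y+R,x-R:x+R]<th).astype(np.uint8);q=cv2.morphologyEx(q,cv2.MORPH_OPEN,np.ones((7,7)))
    C=max(cv2.findContours(q,cv2.RETR_EXTERNAL,cv2.CHAIN_APPROX_NONE)[0],key=cv2.contourArea)[:,0]
    bb=C.min(0),C.max(0);return ((bb[0]+bb[1])/2+[x-R,y-R]+.5)/4-.5,(bb[1]-bb[0])/4
t,ts=blob("top",(293,196),38,75);s,ss=blob("side",(276,174),38,60);print(t,ts,s,ss)
o1,d1=ray("top",[t]);o2,d2=ray("side",[s]);A=np.c_[d1[0],-d2[0]];z=np.linalg.lstsq(A,o2-o1,rcond=None)[0]
p,q=o1+d1[0]*z[0],o2+d2[0]*z[1];print("knob",p,q,bedf(((p+q)/2)[:2]*1000,B))
print("sc",[bedf(plane("top",[[190+89.5/4.4,100+286/4.4]],zz)[0,:2]*1000,B) for zz in (.09,.117)])
E
```

```text
FL.. [726.90016503 204.46551589] [ 771.90980046 -138.91139508] [ 556.23746392 -168.28100011] [511.91201062 175.83250718] 346.3142651797453 217.66288256813792
far corners [727.7758  205.49388] [ 773.3423  -140.06004] 348.5453 [np.float32(-82.48803), np.float32(7.5571103), np.float32(7.5572968)]
BED (np.float32(626.6319), np.float32(16.37526), np.float32(0.13110857))
phone ((621.1128540039062, 79.58001708984375), (120.75704193115234, 56.878719329833984), 6.835928440093994) 
 bed ctr [[ 2.79128911 63.38383094]] corners [[-57.20000076293945, 92.5], [-57.900001525878906, 35.70000076293945], [62.79999923706055, 34.20000076293945], [63.5, 91.0999984741211]]
phone ((635.5150146484375, -66.00875854492188), (129.46661376953125, 63.20229721069336), 15.40040111541748) 
 bed ctr [[ -1.96345391 -82.83828338]] corners [[-70.4000015258789, -60.400001525878906], [-61.70000076293945, -123.0], [66.5, -105.30000305175781], [57.79999923706055, -42.70000076293945]]
fence corner(85,125) [[ 84.24999886 122.09548749]] bed right-near(-96,-131) [[ -92.88528834 -131.08096192]]
[293.    196.375] [10.25 10.5 ] [275.5   173.625] [10.75 10.5 ]
knob [ 0.49588224 -0.08690832  0.09139538] [ 0.49825344 -0.08607853  0.09148565] [[-141.90044532  -85.04748828]]
sc [array([[-20.8858217 , 151.68696481]]), array([[-25.14921481, 149.34567379]])]
```

Bed frame: origin (626.6, 16.4) mm, yaw 0.131. The checks come out well: cabinet width 348.5 mm against 350, both phones have the right sizes, and the knob head is 28.5 mm off the panel. The short phone is on the left, so it goes in first. I'll come in between the phones with the fingers open along the bed's x, and push it left.

```bash
python3 -m handwheel '[[1,0.698,0.928,0,0.106],[1,0.698,0.928,0,0.106],[1,0.698,0.928,0,0.106],[1,0.698,0.928,0,0.106],[1,0.698,0.928,0,0.106]]'
python3 -m handwheel '[[1,0.698,0.928,0,0.106],[1,0.698,0.928,0,0.106],[1,0.698,0.928,0,0.106],[1,0.698,0.928,0,0.106],[1,0.698,0.928,0,0.106]]'
python3 -m handwheel '[[1,0.698,0.928,0,0.106],[1,0.698,0.928,0,0.106],[1,0.698,0.928,0,0.106],[1,0.698,0.928,0,0.106],[1,0.698,0.928,0,0.106]]'
python3 -m handwheel '[[1,0.698,0.928,0,0.106],[1,0.698,0.928,0,0.106],[1,0.698,0.928,0,0.106],[1,0.698,0.928,-0.6,0.106],[1,0.698,0.928,-0.7,0.106]]'
python3 - <<'E'
from h import *
B=(626.6,16.4,.1311);s=monitor.read_state();print(s["joint_pos"].round(3),bedf(s["tool_pos"][:2]*1000,B),s["tool_pos"])
E
```

```text
t: 0.6
tool_pos: [0.316, -0.393, 0.2311]
eef_rot: [0.937, 0.348, 0.0, -0.001]
wrist_force: [-0.0, -0.6, -0.6]
gripper_width: 0.0854
finger_force: 0.0
t: 1.1
tool_pos: [0.4205, -0.2553, 0.231]
eef_rot: [0.867, 0.498, 0.0, -0.0]
wrist_force: [-0.0, -1.6, 0.7]
gripper_width: 0.0851
finger_force: 0.0
t: 1.6
tool_pos: [0.5254, -0.117, 0.2308]
eef_rot: [0.773, 0.635, 0.0, -0.0]
wrist_force: [-0.9, -0.9, -0.2]
gripper_width: 0.0852
finger_force: 0.0
t: 2.1
tool_pos: [0.6313, 0.019, 0.1346]
eef_rot: [0.658, 0.753, 0.002, 0.003]
wrist_force: [-0.2, -0.0, 0.1]
gripper_width: 0.0858
finger_force: 0.0
[-7.000e-02  5.260e-01  6.100e-02  1.100e+00 -1.000e-03  1.366e+00] [[5.00338462 1.91441783]] [0.63131019 0.01895206 0.13459947]
```

```bash
python3 -m handwheel '[[1,0,0,-0.15,0],[1,0,0,-0.25,0],[1,0,0,-0.3,0],[1,0,0,-0.3,0]]'
python3 - <<'E'
from h import *
B=(626.6,16.4,.1311);s=monitor.read_state();print(bedf(s["tool_pos"][:2]*1000,B),s["tool_pos"],s["wrist_force"])
im=cams.get_image("side");cv2.imwrite("pics/s2.png",cv2.resize(im[120:270,130:320],None,fx=4,fy=4,interpolation=cv2.INTER_CUBIC))
E
```

```text
t: 2.5
tool_pos: [0.6269, 0.0183, 0.0878]
eef_rot: [0.659, 0.752, -0.001, -0.001]
wrist_force: [-0.3, 0.1, 0.0]
gripper_width: 0.0855
finger_force: 0.0
[[0.56944181 1.89067906]] [0.6269174  0.01834889 0.08782549] [-0.33415205  0.06823203  0.00918411]
```

View pics/s2.png

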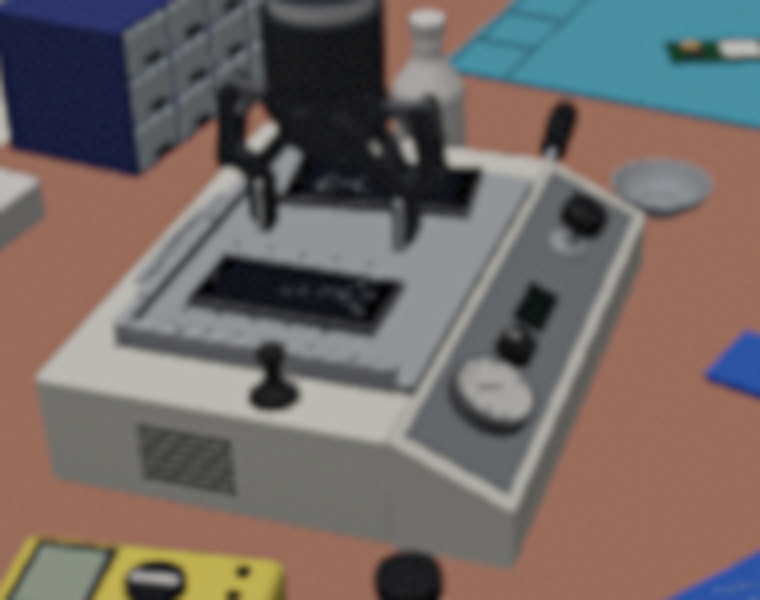

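The side view shows the open fingers between the phones, tips at (262,225) and (402,245), just above the bed. I'll let the arm settle and lower it to light contact.

```bash
python3 -m handwheel '[[1,0,0,0,0],[1,0,0,0,0]]'; python3 -m handwheel '[[1,0,0,-0.02,0],[1,0,0,-0.02,0]]'
```

```text
t: 2.75
tool_pos: [0.6289, 0.0198, 0.0905]
eef_rot: [0.658, 0.753, 0.001, 0.001]
wrist_force: [0.5, 0.3, -0.4]
gripper_width: 0.0852
finger_force: 0.0
t: 2.95
tool_pos: [0.6279, 0.0203, 0.0861]
eef_rot: [0.658, 0.753, 0.0, 0.0]
wrist_force: [0.6, -0.8, 0.7]
gripper_width: 0.0853
finger_force: 0.0
```

```bash
python3 -m handwheel '[[1,0,0,-0.02,0],[1,0,0,-0.02,0]]'; python3 -m handwheel '[[1,0,0,-0.015,0],[1,0,0,-0.015,0]]'
```

```text
t: 3.15
tool_pos: [0.6275, 0.0204, 0.0825]
eef_rot: [0.658, 0.753, -0.0, -0.0]
wrist_force: [-0.2, 1.1, -1.2]
gripper_width: 0.0854
finger_force: 0.0
t: 3.35
tool_pos: [0.6276, 0.0203, 0.0803]
eef_rot: [0.658, 0.753, -0.0, -0.0]
wrist_force: [0.2, 0.5, 1.1]
gripper_width: 0.085
finger_force: 0.0
```

```bash
python3 -m handwheel '[[1,-0.008,0.06,0,0],[1,-0.016,0.12,0,0],[1,-0.023,0.18,0,0],[1,-0.031,0.24,0,0],[1,-0.036,0.28,0,0]]'; python3 -m handwheel '[[1,0,0.01,0,0],[1,-0.002,0.02,0,0],[1,-0.003,0.03,0,0],[1,-0.003,0.03,0,0]]'
cat > w.py <<'E'
from h import *
import sys
B=(626.6,16.4,.1311);im=cams.get_image("top")
for r,b in phones(im): print("phone",bedf(r[0],B).round(1),np.round(r[1],1),"ang",round((r[2]-7.51+45)%90-45,2))
s=monitor.read_state();q=s["eef_rot"];print("tcp bed",bedf(s["tool_pos"][:2]*1000,B).round(1),(s["tool_pos"]*1000).round(1),"yaw",np.degrees(2*np.arctan2(q[1],q[0])).round(2),"F",s["wrist_force"].round(1),"t",s["t"])
if len(sys.argv)>1: cv2.imwrite(f"pics/{sys.argv[1]}.png",cv2.resize(im[100:220,190:370],None,fx=4.4,fy=4.4,interpolation=cv2.INTER_CUBIC))
E
python3 w.py
```

```text
t: 3.85
tool_pos: [0.6222, 0.0635, 0.0808]
eef_rot: [0.657, 0.754, 0.0, -0.0]
wrist_force: [-0.7, -0.7, -0.7]
gripper_width: 0.0854
finger_force: 0.2
t: 4.25
tool_pos: [0.6221, 0.0668, 0.0808]
eef_rot: [0.658, 0.753, 0.0, -0.0]
wrist_force: [-0.8, 0.2, -0.4]
gripper_width: 0.0855
finger_force: 0.0
phone [[ -1.9 -82.8]] [129.3  63. ] ang 7.89
tcp bed [[ 2.1 50.5]] [622.1  66.7  80.7] yaw 97.72 F [ 0.1 -0.7 -0.7] t 4.3
```

```bash
python3 -m handwheel '[[1,-0.001,0.007,0,0],[1,-0.002,0.014,0,0],[1,-0.003,0.02,0,0],[1,-0.003,0.02,0,0]]'; python3 -m handwheel '[[1,-0.001,0.007,0,0],[1,-0.001,0.007,0,0]]';python3 -m handwheel '[[1,-0.001,0.007,0,0],[1,-0.001,0.007,0,0]]';python3 -m handwheel '[[1,-0.001,0.007,0,0],[1,-0.001,0.007,0,0]]'
```

```text
t: 4.7
tool_pos: [0.6215, 0.0699, 0.0807]
eef_rot: [0.658, 0.753, 0.0, -0.0]
wrist_force: [-0.2, -0.7, 0.3]
gripper_width: 0.0854
finger_force: 0.1
t: 4.9
tool_pos: [0.6214, 0.071, 0.0807]
eef_rot: [0.658, 0.753, 0.0, -0.0]
wrist_force: [-0.5, -1.0, -0.4]
gripper_width: 0.0854
finger_force: 0.1
t: 5.1
tool_pos: [0.6212, 0.0716, 0.0808]
eef_rot: [0.658, 0.753, -0.0, 0.0]
wrist_force: [-1.0, -1.5, 0.5]
gripper_width: 0.0854
finger_force: 0.8
t: 5.3
tool_pos: [0.6211, 0.0718, 0.0808]
eef_rot: [0.658, 0.753, -0.001, 0.001]
wrist_force: [-0.3, -5.6, -0.6]
gripper_width: 0.0854
finger_force: 2.6
```

```bash
python3 -m handwheel '[[1,0.004,-0.033,0,0],[1,0.004,-0.033,0,0],[1,0.004,-0.033,0.2,0],[1,0.004,-0.033,0.3,0],[1,0.004,-0.033,0.33,0]]'
python3 -m handwheel '[[0.25,-0.1,0,0,0.047],[0.25,-0.2,0,0,0.095],[0.25,-0.3,0.05,0,0.142],[0.25,-0.4,0.1,0,0.19],[0.25,-0.5,0.15,0,0.235]]'
python3 -m handwheel '[[0.25,-0.1,0.07,0,0.047],[0.25,-0.115,0.074,0,0.095],[0.25,-0.115,0.074,0,0.142],[0.25,-0.115,0.074,0,0.19],[0.25,-0.115,0.074,0,0.235]]'
python3 -m handwheel '[[0.25,0,0,0,0.03],[0.25,0,0,0,0.03],[0.25,0,0,0,0.03]]'
python3 w.py c3
```

```text
t: 5.8
tool_pos: [0.6232, 0.0685, 0.1324]
eef_rot: [0.658, 0.753, 0.002, 0.001]
wrist_force: [0.6, 0.4, 0.2]
gripper_width: 0.0856
finger_force: 0.0
t: 6.3
tool_pos: [0.5455, 0.091, 0.1294]
eef_rot: [0.339, 0.941, 0.0, -0.001]
wrist_force: [-0.2, 0.3, 0.4]
gripper_width: 0.0214
finger_force: 0.0
t: 6.8
tool_pos: [0.5288, 0.102, 0.1295]
eef_rot: [-0.024, 1.0, 0.0, -0.001]
wrist_force: [-0.5, 0.0, -1.1]
gripper_width: 0.0212
finger_force: 0.0
t: 7.1
tool_pos: [0.5291, 0.1017, 0.1297]
eef_rot: [-0.067, 0.998, 0.0, -0.0]
wrist_force: [-0.0, 0.4, -0.6]
gripper_width: 0.0213
finger_force: 0.0
phone [[ -1.9 -82.8]] [129.4  63.1] ang 8.01
tcp bed [[-85.5  97.3]] [529.2 101.7 129.8] yaw 187.65 F [ 0.6  0.3 -0.4] t 7.15
```

View pics/c3.png

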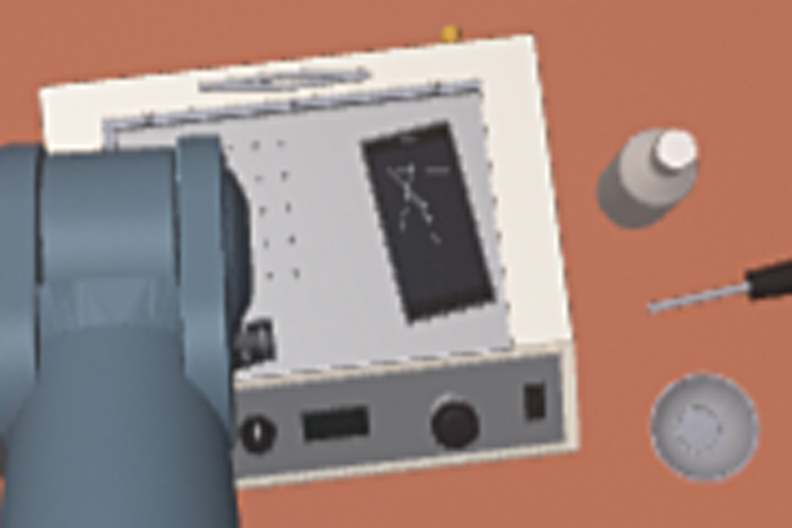

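The arm hides the short phone in the top view; the long phone is unmoved at (428,222) in the crop. I'll lower behind the short phone's near end and push it along the bed's x, watching the force.

```bash
python3 -m handwheel '[[0.25,0,0,-0.1,0],[0.25,0,0,-0.2,0],[0.25,0,0,-0.25,0],[0.25,0,0,-0.25,0]]'
python3 -m handwheel '[[0.25,0.045,0.006,0,0],[0.25,0.09,0.012,0,0],[0.25,0.135,0.018,0,0],[0.25,0.175,0.023,0,0],[0.25,0.2,0.026,0,0]]'
python3 -m handwheel '[[0.25,0.01,0.001,0,0],[0.25,0.02,0.003,0,0],[0.25,0.02,0.003,0,0]]'
python3 -m handwheel '[[0.25,0.007,0.001,0,0],[0.25,0.007,0.001,0,0]]'
python3 w.py
```

```text
t: 7.55
tool_pos: [0.5283, 0.1015, 0.0915]
eef_rot: [-0.067, 0.998, 0.0, -0.001]
wrist_force: [0.4, 0.2, -0.5]
gripper_width: 0.0215
finger_force: 0.0
t: 8.05
tool_pos: [0.5604, 0.1055, 0.093]
eef_rot: [-0.067, 0.998, 0.0, 0.0]
wrist_force: [-0.3, -1.0, 0.3]
gripper_width: 0.0212
finger_force: 0.5
t: 8.35
tool_pos: [0.5626, 0.1059, 0.0927]
eef_rot: [-0.067, 0.998, 0.0, 0.0]
wrist_force: [-0.1, 0.1, -0.2]
gripper_width: 0.0219
finger_force: 0.0
t: 8.55
tool_pos: [0.5635, 0.1061, 0.0927]
eef_rot: [-0.067, 0.998, 0.0, -0.0]
wrist_force: [-0.5, 0.0, -0.4]
gripper_width: 0.0213
finger_force: 0.1
phone [[ -1.9 -82.8]] [129.4  63.1] ang 8.01
tcp bed [[-50.8  97.2]] [563.5 106.1  92.7] yaw 187.74 F [ 0.4 -0.5  0. ] t 8.6
```

```bash
for i in 1; do python3 -m handwheel '[[0.25,0.01,0.001,0,0],[0.25,0.01,0.001,0,0]]'; python3 -m handwheel '[[0.25,0.008,0.001,0,0],[0.25,0.008,0.001,0,0]]'; python3 -m handwheel '[[0.25,0.007,0.001,0,0],[0.25,0.007,0.001,0,0]]'; done; python3 w.py
```

```text
t: 8.8
tool_pos: [0.5652, 0.1062, 0.0928]
eef_rot: [-0.067, 0.998, 0.0, 0.0]
wrist_force: [-0.7, 0.1, -0.3]
gripper_width: 0.0215
finger_force: 0.1
t: 9.0
tool_pos: [0.5662, 0.1064, 0.0927]
eef_rot: [-0.067, 0.998, 0.0, -0.0]
wrist_force: [0.1, -1.0, 0.1]
gripper_width: 0.021
finger_force: 0.5
t: 9.2
tool_pos: [0.5662, 0.1064, 0.0926]
eef_rot: [-0.067, 0.998, -0.0, -0.001]
wrist_force: [-3.9, -0.5, 2.9]
gripper_width: 0.0215
finger_force: 2.2
phone [[ -1.9 -82.8]] [129.4  63.1] ang 8.01
tcp bed [[-48.1  97.1]] [566.2 106.4  92.6] yaw 187.73 F [-4.9 -0.9  3.4] t 9.25
```

The short phone is stopped by the far fence (TCP at -48 against a predicted -49). I'll back off, move over to the right of the long phone, and check from the top on the way.

```bash
python3 -m handwheel '[[0.25,-0.066,-0.009,0,0],[0.25,-0.066,-0.009,0.2,0],[0.25,-0.066,-0.009,0.35,0],[0.25,-0.066,-0.009,0.35,0]]'
python3 -m handwheel '[[1,0.1,-0.2,0,-0.047],[1,0.2,-0.4,0,-0.095],[1,0.25,-0.6,0,-0.142],[1,0.3,-0.8,0,-0.19],[1,0.3,-0.8,0,-0.235]]'
python3 -m handwheel '[[1,0.1,-0.25,0,-0.047],[1,0.2,-0.5,0,-0.095],[1,0.297,-0.769,0,-0.142],[1,0.297,-0.769,0,-0.19],[1,0.297,-0.769,0,-0.235]]'
python3 -m handwheel '[[1,0,0,0,-0.03],[1,0,0,0,-0.03]]'
python3 w.py c4
```

```text
t: 9.65
tool_pos: [0.5603, 0.1054, 0.1489]
eef_rot: [-0.067, 0.998, 0.0, 0.004]
wrist_force: [0.3, -0.2, -0.5]
gripper_width: 0.0215
finger_force: 0.0
t: 10.15
tool_pos: [0.6035, -0.0186, 0.1444]
eef_rot: [0.302, 0.953, -0.0, 0.001]
wrist_force: [0.1, 0.9, 0.3]
gripper_width: 0.0853
finger_force: 0.0
t: 10.65
tool_pos: [0.6472, -0.132, 0.144]
eef_rot: [0.625, 0.781, 0.0, 0.0]
wrist_force: [-0.2, 0.5, -0.4]
gripper_width: 0.0852
finger_force: 0.0
t: 10.85
tool_pos: [0.6469, -0.1304, 0.1443]
eef_rot: [0.658, 0.753, 0.0, -0.0]
wrist_force: [0.0, 0.1, 0.7]
gripper_width: 0.0852
finger_force: 0.0
phone [[24.7 96.2]] [122.6  57.3] ang -0.03
tcp bed [[   0.9 -148. ]] [ 646.8 -130.2  144.5] yaw 97.84 F [0.  0.6 0.1] t 10.9
```

View pics/c4.png

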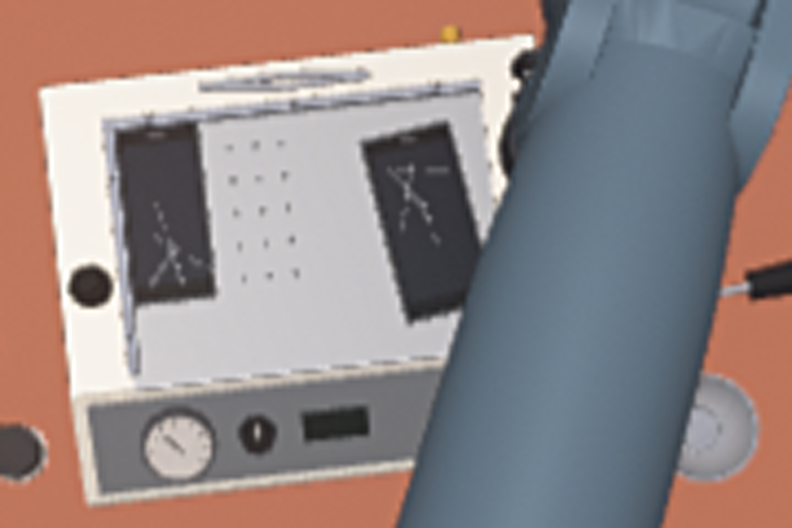

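The top view shows the short phone snug in the corner: centred at (24.7, 96.2) bed mm, angle -0.03°. The long phone is untouched at (428,222) in the crop. Now I'll push the long phone left.

```bash
python3 -m handwheel '[[1,0,0,-0.2,0],[1,0,0,-0.35,0],[1,0,0,-0.425,0],[1,0,0,-0.425,0]]'
python3 -m handwheel '[[1,-0.011,0.086,0,0],[1,-0.023,0.172,0,0],[1,-0.034,0.258,0,0],[1,-0.045,0.344,0,0],[1,-0.057,0.43,0,0]]'
python3 w.py
python3 -m handwheel '[[1,-0.009,0.07,0,0],[1,-0.018,0.14,0,0],[1,-0.027,0.21,0,0],[1,-0.036,0.27,0,0],[1,-0.043,0.33,0,0]]'
python3 w.py
```

```text
t: 11.3
tool_pos: [0.6452, -0.1296, 0.0793]
eef_rot: [0.657, 0.754, -0.001, -0.002]
wrist_force: [0.3, 0.1, -0.6]
gripper_width: 0.0853
finger_force: 0.0
t: 11.8
tool_pos: [0.6393, -0.0649, 0.0829]
eef_rot: [0.658, 0.753, 0.0, 0.002]
wrist_force: [0.3, -2.7, 3.7]
gripper_width: 0.0854
finger_force: 2.5
phone [[  0.8 -35. ]] [131.3  50. ] ang 0.14
phone [[24.7 96.1]] [122.7  57.8] ang 0.3
tcp bed [[  1.9 -80. ]] [638.9 -62.6  82.8] yaw 97.88 F [ 0.6 -0.3  4.8] t 11.85
t: 12.35
tool_pos: [0.6329, -0.0167, 0.0827]
eef_rot: [0.658, 0.753, 0.0, 0.002]
wrist_force: [0.2, -3.9, 6.0]
gripper_width: 0.0854
finger_force: 3.7
phone [[24.6 96.1]] [122.9  57.9] ang 0.07
tcp bed [[  2. -32.]] [632.7 -15.   82.6] yaw 97.77 F [ 0.8 -3.9  5.7] t 12.4
```

```bash
python3 -m handwheel '[[1,-0.004,0.03,0.01,0],[1,-0.008,0.06,0.01,0],[1,-0.012,0.09,0.01,0],[1,-0.015,0.115,0.01,0],[1,-0.017,0.13,0.01,0]]'
python3 -m handwheel '[[1,-0.001,0.007,0,0],[1,-0.001,0.014,0,0],[1,-0.001,0.014,0,0]]'
python3 -m handwheel '[[1,-0.001,0.007,0,0],[1,-0.001,0.007,0,0]]'
python3 w.py
```

```text
t: 12.9
tool_pos: [0.6293, 0.0036, 0.083]
eef_rot: [0.658, 0.753, -0.0, 0.0]
wrist_force: [0.9, -2.5, 3.3]
gripper_width: 0.0852
finger_force: 2.2
t: 13.2
tool_pos: [0.6292, 0.0054, 0.083]
eef_rot: [0.658, 0.753, 0.0, -0.0]
wrist_force: [0.0, -1.7, 4.0]
gripper_width: 0.0854
finger_force: 2.2
t: 13.4
tool_pos: [0.6291, 0.0064, 0.083]
eef_rot: [0.658, 0.753, 0.0, 0.0]
wrist_force: [0.9, -2.8, 4.2]
gripper_width: 0.0854
finger_force: 2.2
phone [[24.2 86.6]] [123.5  77.1] ang -0.27
tcp bed [[  1.2 -10.2]] [629.1   6.5  83. ] yaw 97.73 F [ 0.4 -3.3  3.1] t 13.45
```

```bash
python3 -m handwheel '[[1,-0.001,0.01,0,0],[1,-0.001,0.01,0,0]]'
python3 -m handwheel '[[1,-0.001,0.008,0,0],[1,-0.001,0.008,0,0]]'
python3 -m handwheel '[[1,-0.001,0.008,0,0],[1,-0.001,0.008,0,0]]'
python3 w.py
```

```text
t: 13.65
tool_pos: [0.6289, 0.0081, 0.083]
eef_rot: [0.658, 0.753, 0.0, 0.0]
wrist_force: [0.4, -2.0, 4.5]
gripper_width: 0.0856
finger_force: 2.2
t: 13.85
tool_pos: [0.6288, 0.0093, 0.083]
eef_rot: [0.658, 0.753, 0.0, 0.0]
wrist_force: [0.8, -2.1, 3.5]
gripper_width: 0.0858
finger_force: 2.2
t: 14.05
tool_pos: [0.6286, 0.0097, 0.083]
eef_rot: [0.658, 0.753, -0.001, 0.001]
wrist_force: [-0.7, -5.0, 4.0]
gripper_width: 0.0858
finger_force: 3.0
phone [[24.5 87.8]] [123.1  74.4] ang -0.11
tcp bed [[ 1.2 -6.9]] [628.7   9.8  83. ] yaw 97.71 F [-0.4 -4.9  4.2] t 14.1
```

```bash
python3 -m handwheel '[[1,0.004,-0.033,0,0],[1,0.004,-0.033,0,0],[1,0.004,-0.033,0.2,0],[1,0.004,-0.033,0.3,0],[1,0.004,-0.033,0.33,0]]'
python3 -m handwheel '[[0.25,-0.1,0,0,0.047],[0.25,-0.2,0,0,0.095],[0.25,-0.3,0.05,0,0.142],[0.25,-0.4,0.1,0,0.19],[0.25,-0.5,0.16,0,0.235]]'
python3 -m handwheel '[[0.25,-0.1,0.07,0,0.047],[0.25,-0.11,0.075,0,0.095],[0.25,-0.11,0.075,0,0.142],[0.25,-0.11,0.075,0,0.19],[0.25,-0.11,0.075,0,0.235]]'
python3 -m handwheel '[[0.25,0,0,0,0.03],[0.25,0,0,0,0.03],[0.25,0,0,0,0.03]]'
python3 w.py
```

```text
t: 14.6
tool_pos: [0.6299, 0.006, 0.1339]
eef_rot: [0.658, 0.753, 0.001, 0.0]
wrist_force: [-0.6, -0.1, -0.4]
gripper_width: 0.0854
finger_force: 0.0
t: 15.1
tool_pos: [0.5525, 0.0301, 0.1311]
eef_rot: [0.339, 0.941, 0.0, -0.001]
wrist_force: [-0.6, -0.2, 0.4]
gripper_width: 0.0213
finger_force: 0.0
t: 15.6
tool_pos: [0.5366, 0.0413, 0.1312]
eef_rot: [-0.024, 1.0, 0.001, -0.001]
wrist_force: [-0.1, 0.1, 0.0]
gripper_width: 0.0216
finger_force: 0.0
t: 15.9
tool_pos: [0.537, 0.041, 0.1317]
eef_rot: [-0.067, 0.998, 0.0, -0.001]
wrist_force: [-1.1, -0.1, 0.8]
gripper_width: 0.0211
finger_force: 0.0
tcp bed [[-85.4  36. ]] [537.2  40.9 131.8] yaw 187.65 F [ 0.3 -1.   0.1] t 15.95
```

```bash
python3 -m handwheel '[[0.25,0,0,-0.1,0],[0.25,0,0,-0.2,0],[0.25,0,0,-0.26,0],[0.25,0,0,-0.26,0]]'
python3 -m handwheel '[[0.25,0.035,0.005,0,0],[0.25,0.07,0.009,0,0],[0.25,0.105,0.014,0,0],[0.25,0.135,0.018,0,0],[0.25,0.155,0.02,0,0]]'
python3 -m handwheel '[[0.25,0.01,0.001,0,0],[0.25,0.015,0.002,0,0],[0.25,0.015,0.002,0,0]]'
python3 -m handwheel '[[0.25,0.008,0.001,0,0],[0.25,0.008,0.001,0,0]]'
python3 -m handwheel '[[0.25,0.008,0.001,0,0],[0.25,0.008,0.001,0,0]]'
python3 w.py
```

```text
t: 16.35
tool_pos: [0.5363, 0.0408, 0.092]
eef_rot: [-0.067, 0.998, 0.0, -0.002]
wrist_force: [-1.1, 0.2, -0.0]
gripper_width: 0.0211
finger_force: 0.0
t: 16.85
tool_pos: [0.5616, 0.0437, 0.0938]
eef_rot: [-0.067, 0.998, -0.0, 0.0]
wrist_force: [-1.5, -1.0, 2.1]
gripper_width: 0.0213
finger_force: 0.8
t: 17.15
tool_pos: [0.5633, 0.044, 0.0935]
eef_rot: [-0.067, 0.998, 0.0, 0.0]
wrist_force: [-0.6, -0.5, 0.5]
gripper_width: 0.0212
finger_force: 0.4
t: 17.35
tool_pos: [0.5644, 0.0441, 0.0935]
eef_rot: [-0.067, 0.998, 0.0, -0.0]
wrist_force: [-0.8, -0.7, 0.9]
gripper_width: 0.0213
finger_force: 0.5
t: 17.55
tool_pos: [0.5657, 0.0443, 0.0935]
eef_rot: [-0.067, 0.998, 0.0, 0.0]
wrist_force: [-0.9, 0.4, 0.3]
gripper_width: 0.0214
finger_force: 0.5
tcp bed [[-56.7  35.6]] [565.7  44.3  93.5] yaw 187.73 F [-1.2 -1.   0.4] t 17.6
```

```bash
python3 -m handwheel '[[0.25,0.008,0.001,0,0],[0.25,0.008,0.001,0,0]]'
python3 -m handwheel '[[0.25,0.008,0.001,0,0],[0.25,0.008,0.001,0,0]]'
python3 -m handwheel '[[0.25,-0.08,-0.01,0,0],[0.25,-0.08,-0.01,0.2,0],[0.25,-0.08,-0.01,0.4,0],[0.25,-0.08,-0.3,0.6,0],[0.25,-0.1,-0.6,0.6,0]]'
python3 -m handwheel '[[0.25,0,-0.3,0,0],[0.25,0,-0.4,0,0]]'
python3 w.py c5
```

```text
t: 17.8
tool_pos: [0.5664, 0.0444, 0.0933]
eef_rot: [-0.067, 0.998, 0.0, -0.001]
wrist_force: [-2.4, -0.6, 1.6]
gripper_width: 0.0211
finger_force: 1.3
t: 18.0
tool_pos: [0.5665, 0.0444, 0.0932]
eef_rot: [-0.067, 0.998, -0.0, -0.002]
wrist_force: [-5.1, -0.8, 3.9]
gripper_width: 0.0213
finger_force: 2.9
t: 18.5
tool_pos: [0.5571, -0.0456, 0.1882]
eef_rot: [-0.07, 0.998, -0.001, 0.005]
wrist_force: [1.1, -0.6, -0.5]
gripper_width: 0.0212
finger_force: 0.0
t: 18.7
tool_pos: [0.5542, -0.1094, 0.1842]
eef_rot: [-0.066, 0.998, -0.001, 0.001]
wrist_force: [-0.0, 1.4, 0.4]
gripper_width: 0.0214
finger_force: 0.0
phone [[20.8 64.2]] [131.  121.6] ang 0.06
tcp bed [[ -88.5 -115.8]] [ 554.  -110.   183.8] yaw 187.46 F [ 0.2 -1.2  0.2] t 18.75
```

View pics/c5.png

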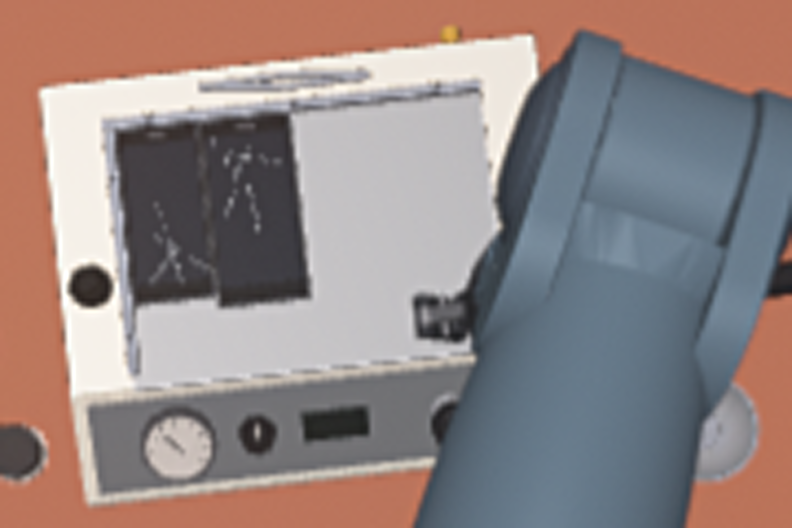

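The top view shows both phones side by side against the fences, in one 131 × 121.6 mm block: left edge at y=125, right edge at 3.4, angle 0.06°. The joint runs at crop column ~210. Now the knob, at world (497, -86.5, 91).

```bash
python3 -m handwheel '[[0.55,-0.25,0.1,0,0],[0.55,-0.38,0.157,0,0],[0.55,-0.38,0.157,-0.2,0],[0.55,-0.38,0.157,-0.35,0],[0.55,-0.38,0.157,-0.35,0]]'
python3 -m handwheel '[[0.55,0,0,0,0],[0.55,0,0,0,0]]'
python3 w.py
python3 - <<'E'
from h import *
im=cams.get_image("side");cv2.imwrite("pics/s3.png",cv2.resize(im[90:250,200:340],None,fx=3.7,fy=3.7,interpolation=cv2.INTER_CUBIC))
E
```

```text
t: 19.25
tool_pos: [0.4937, -0.0802, 0.1283]
eef_rot: [-0.068, 0.998, 0.001, -0.002]
wrist_force: [-1.1, 1.0, -0.3]
gripper_width: 0.0468
finger_force: 0.0
t: 19.45
tool_pos: [0.4973, -0.0818, 0.1323]
eef_rot: [-0.068, 0.998, -0.0, 0.001]
wrist_force: [0.9, 0.1, 0.2]
gripper_width: 0.047
finger_force: 0.0
phone [[20.6 64.1]] [131.6 121.7] ang 0.0
tcp bed [[-141.   -80.6]] [497.4 -82.  132.4] yaw 187.76 F [-0.3 -1.  -1. ] t 19.5
```

View pics/s3.png

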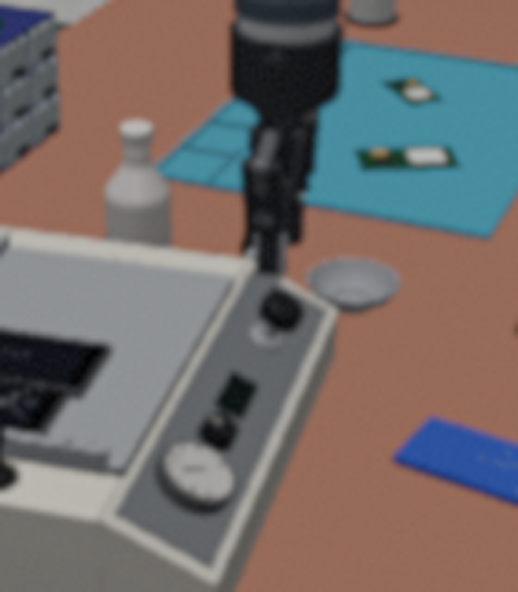

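The side view shows the fingers above the knob: tips near (268,268), head at (280,310). I'll shift 4.5 mm right, go down, and close.

```bash
python3 -m handwheel '[[0.55,0,-0.03,0,0],[0.55,0,-0.03,-0.1,0],[0.55,0,-0.03,-0.25,0],[0.55,0,-0.03,-0.38,0],[0.55,0,-0.03,-0.425,0]]'
python3 -m handwheel '[[0.55,0,0,0,0],[0.55,0,0,0,0]]'
python3 w.py
python3 -m handwheel '[[0.3,0,0,0,0],[0.3,0,0,0,0],[0.3,0,0,0,0],[0.3,0,0,0,0],[0.3,0,0,0,0]]' 60; python3 w.py
```

```text
t: 20.05
tool_pos: [0.495, -0.0864, 0.0659]
eef_rot: [-0.067, 0.998, 0.0, -0.001]
wrist_force: [-0.7, 0.9, 0.3]
gripper_width: 0.0468
finger_force: 0.0
t: 20.25
tool_pos: [0.4967, -0.0867, 0.0681]
eef_rot: [-0.067, 0.998, -0.0, 0.001]
wrist_force: [-0.2, 0.0, 0.9]
gripper_width: 0.0471
finger_force: 0.0
phone [[20.5 64.2]] [131.6 121.6] ang 0.06
tcp bed [[-142.   -85.4]] [497.  -86.8  68.4] yaw 187.73 F [ 1.2 -0.5  0.4] t 20.3
t: 20.8
tool_pos: [0.497, -0.087, 0.0686]
eef_rot: [-0.067, 0.998, -0.001, 0.001]
wrist_force: [-0.4, -1.2, 6.4]
gripper_width: 0.0294
finger_force: 59.0
phone [[20.5 64.2]] [131.6 121.6] ang 0.06
tcp bed [[-142.   -85.5]] [497.  -87.   68.6] yaw 187.73 F [-2.1 -0.3  5.5] t 20.85
```

The grip is firm at 59 N. I'll pull along the knob axis.

```bash
python3 -m handwheel '[[0.3,-0.007,-0.001,0.016,0],[0.3,-0.014,-0.002,0.031,0],[0.3,-0.02,-0.003,0.044,0],[0.3,-0.026,-0.004,0.057,0],[0.3,-0.029,-0.004,0.063,0]]' 90
python3 -m handwheel '[[0.3,-0.003,0,0.006,0],[0.3,-0.003,0,0.006,0],[0.3,-0.003,0,0.006,0]]'; python3 w.py
```

```text
t: 21.35
tool_pos: [0.4927, -0.0875, 0.078]
eef_rot: [-0.067, 0.998, -0.001, 0.001]
wrist_force: [4.4, -1.9, -3.3]
gripper_width: 0.029
finger_force: 89.1
t: 21.65
tool_pos: [0.4927, -0.0875, 0.0779]
eef_rot: [-0.067, 0.998, -0.0, 0.001]
wrist_force: [6.1, -3.2, -2.1]
gripper_width: 0.0286
finger_force: 89.9
phone [[20.5 64.2]] [131.6 121.6] ang 0.06
tcp bed [[-146.3  -85.5]] [492.7 -87.5  78. ] yaw 187.73 F [ 5.7 -2.1 -2.1] t 21.7
```

The tool moved 10.3 mm along the axis and then stopped. I'll release, lift, and check.

```bash
python3 -m handwheel '[[0.6,0,0,0,0],[0.6,0,0,0,0],[0.6,0,0,0,0],[0.6,0,0,0,0]]'
python3 -m handwheel '[[0.6,0,0,0.1,0],[0.6,0,0,0.3,0],[0.6,0,0,0.6,0],[0.6,0,0,0.9,0],[0.6,0,0,0.9,0]]'
python3 -m handwheel '[[0.6,0,-0.3,0,0],[0.6,0,-0.6,0,0],[0.6,0,-0.9,0,0],[0.6,0,-0.9,0,0],[0.6,0,-0.9,0,0]]'
python3 w.py c6
python3 - <<'E'
from h import *
im=cams.get_image("side");cv2.imwrite("pics/side1.png",im);t=cv2.imread("pics/c6.png")
a=cv2.resize(im[130:260,135:310],None,fx=4.5,fy=4.5,interpolation=cv2.INTER_CUBIC)
cv2.imwrite("pics/c7.png",a)
i=cv2.resize(im,None,fx=4,fy=4,interpolation=cv2.INTER_CUBIC).max(2)[560:740,1060:1160]
q=cv2.morphologyEx((i<60).astype(np.uint8),cv2.MORPH_OPEN,np.ones((7,7)))
for C in cv2.findContours(q,cv2.RETR_EXTERNAL,cv2.CHAIN_APPROX_NONE)[0]:
    C=C[:,0]; print(len(C),((C.min(0)+C.max(0))/2+[1060,560])/4,(C.max(0)-C.min(0))/4)
# expected head centre when in / out
c,s=np.cos(.1311),np.sin(.1311)
for d in(0,10):
    x=-141.9-.4226*d; z=91.4+.906*d; w=bedw([x,-85],(626.6,16.4,.1311))[0]; print(d,proj("side",[w[0]/1e3,w[1]/1e3,z/1e3]))
E
```

```text
t: 22.1
tool_pos: [0.4903, -0.0866, 0.0773]
eef_rot: [-0.068, 0.998, 0.0, -0.001]
wrist_force: [0.1, 0.4, 0.0]
gripper_width: 0.0511
finger_force: 0.0
t: 22.6
tool_pos: [0.4947, -0.088, 0.2189]
eef_rot: [-0.068, 0.998, -0.002, 0.005]
wrist_force: [2.0, -0.6, 0.8]
gripper_width: 0.0511
finger_force: 0.0
t: 23.1
tool_pos: [0.4905, -0.2224, 0.2116]
eef_rot: [-0.066, 0.998, 0.001, -0.001]
wrist_force: [-0.2, -0.2, 0.1]
gripper_width: 0.0511
finger_force: 0.0
phone [[20.7 64.1]] [130.6 121.7] ang -0.04
tcp bed [[-165.9 -218. ]] [ 490.6 -221.4  211.8] yaw 187.71 F [0.4 0.5 0.7] t 23.15
116 [277.5   171.625] [10.5   9.25]
110 [269.875 151.75 ] [ 6.75 10.5 ]
0 [[275.97461947 173.68659245]]
10 [[277.61825151 170.92277957]]
```

View pics/c7.png

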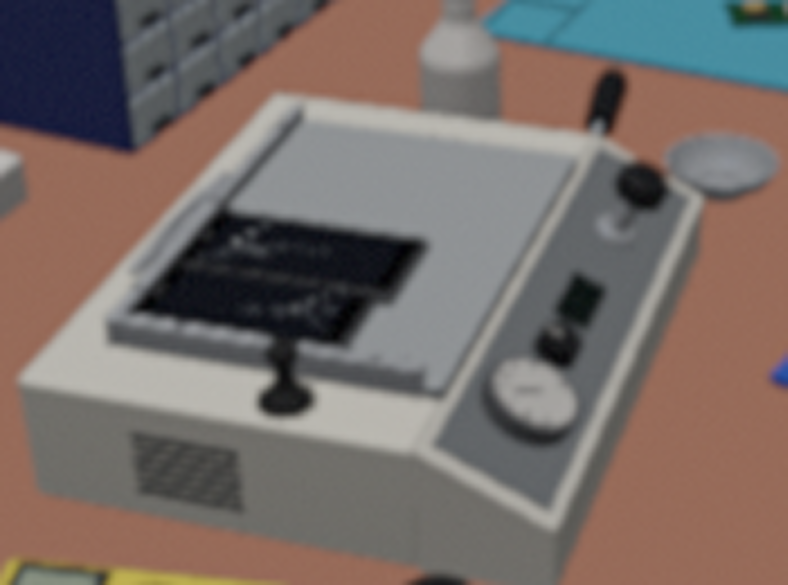

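The side view shows the knob head at (640,185) in the crop, about 2 px off its first place as expected for fully out, with its stem visible. Both phones are tight in the corner and the bystanders are in place. I'm handing in.

```bash
python3 -c "
from bench import sign_off
print(sign_off())"
```

```text
the job is handed in; nothing more can be done
None
```

The job is handed in at about 23 s: by the last pictures both phones lie tight in the fence corner, the knob rests fully out and the arm is clear; no verdict was returned.

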